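# Gauge the jaw gap of the fitting clamp

### The arm

A 6-joint arm with a two-finger parallel gripper is mounted at the origin on the work surface. World frame = base frame: x ahead of the robot, y to its left, z up, the work surface at z = 0. Lengths are in m, angles in degrees, forces in N, time in s.
With the tool pointing down it reaches from about 0.25 to 0.725 m from the base axis. Payload 9.7 kg.
Tool frame: the origin (TCP) lies at the very end of the fingers, on their centre line; the grasp point (between the pads) lies 19 mm behind it; z points along the fingers, y is the line along which they close (so a half turn about z gives the same grasp; the last joint's range is limited). The gripper opens to 85 mm and grips with 20 to 120 N. Pads are 22 mm wide; open, the fingers measure 114 mm over their backs; the gripper's body (76 mm by 85 mm) begins 54 mm behind the grasp point. The pads swing forward as they close: fully open they stand 13 mm farther back than shut.
Start: joints at [64.4, 4.979, 10.078, 95.1, 0, 90], TCP at [0.238, 0.496, 0.231] pointing down, gripper open.
Joint ranges: [-179.16, 179.16], [-48.56, 103.87], [-65.8, 70.77], [-126.05, 130.52], [-82.76, 87.17], [-180, 180]. Speed limits (degrees/s): [127.2, 127.2, 147.25, 180, 180, 180].

### API

Orientations are given as [roll, pitch, yaw] about the fixed x, y, z axes, in that order (R = Rz(yaw) Ry(pitch) Rx(roll)).
In Python, from workcell import bot gives the robot as it stands.
- The arm moves only by the tool arm_command, never from a script. Its argument "series" is a list of rows, each a list of 4 numbers: the shift along the tool's x, y, z in m, then the turn about the tool's z in rad. A call has exactly 5 rows; each row is the pose to reach, as a shift and turn from the pose commanded when the call began, along the tool's axes at that moment; what a row does not reach only later rows make up. A row lasts 1/10 s, in which the tool goes at most 50 mm and 8.59 degrees, less where a joint would pass 70% of its speed; a pose out of reach is approached as far as the arm can. A call with a gripper value outside its range is refused whole. "hand" is the finger opening in m, from 0 to 0.0854, set as the call begins (left out, the last holds). The fingers move at their own pace and stop on an object; "grip_force" is the grip in N (left out, the last holds). Time passes only in rows, so rows that repeat a pose let the fingers close, or fill a call up. It gives the time, the measured TCP pose, the force, the opening and the grip force at its end, in the units of the state.
- bot.get_obs(): the state, without advancing time (a new reading comes with each control period).
- bot.camera(name): name is "side" or "top"; returns a dict with "color" (480x640x3 uint8, blue, green, red), "camera_matrix" (3x3 intrinsics, pixels), "dist_coeffs" ([k1, k2, p1, p2, k3] as OpenCV has them; the pictures are not rectified), "xyz" and "orientation" of the camera in the world. Camera axes: x right, y up, looking along -z (the intrinsics and any distortion apply to the point x, -y, -z); pixel columns grow to the right and rows downward; lengths in m; the calibration is good to about 2 mm. A picture is of the moment at which its call begins. There is no depth.
- bot.job_done(): hands the job in; it is judged then, once.
Trained networks look in the newest picture that a camera, given by its name, has taken for a name from the list of things; names that differ only in an ending like _2 or _b are one class to them, and where a whole thing is asked for, a point or a joint stands for the part that bears it (a point fixed in the world has none). Each returns a list of dicts, best first, with "confidence" (0 to 1); they miss things now and then, are a little off and sometimes report something else, mostly with a low value. They report only what shows in the picture. A call takes as long as a camera call. They do not tell look-alikes from the thing itself.
- bot.find_in(camera, target): "location" ([column, row] in pixels, amid what is visible of it).
- bot.mark_of(camera, target): "location" ([column, row] in pixels: a listed point, or the origin of a listed thing).
The state is a dict: "time": time; "q": joint angles; "qd": joint speeds; "joint_efforts": joint torques, N m; "ee_pos": TCP position; "tcp_rot": TCP orientation; "wrist_force": force on the tool from outside, world axes, zero at the start; "torque": the same for the moment, N m; "opening": finger opening in m; "grasp_force": force on a finger pad.
Only numpy, scipy, OpenCV 4.12 (cv2) and the standard library are available. Lean on these libraries where they do the work, as an engineer would, in place of code of your own. Each camera call takes 0.05 s, during which the arm holds its last target. There are 200 camera calls.

### The job

Take the gauge with the rectangular bar handle out of the rack, slide its blade straight down between the fixed plate and the sprung jaw of the clamp until it drags snugly against both, without forcing it, and finish still gripping it there at that depth so that it can be read. Leave the other two gauges, the mug and the metal coupling where they are.

Things in the scene. Friction and masses are not known exactly. Their poses are not given: they have to be found in the camera images.
- gauge: The gauge to use, about 100 g: black bar handle 16 (own x) x 30 (own y) x 45 mm tall on a black flange 22 x 36 x 6 mm, a steel blade hanging below. Origin at the centre of the flange's underside, z up; the handle spans z +6 to +51 mm. It starts upright in one of the rack's three slots, the flange resting on the rack.
- blade_tip (a point): Middle of the blade's rounded lower end, 105 mm below the gauge's origin. The blade is 5 mm thick (gauge x), 24 mm wide (gauge y), 105 mm long. It is springy: it can swing a little about the gauge's y where it meets the flange (0.6 N m/rad, at most 0.12 rad), so the tip centres itself between the plates.
- rack: Fixed aluminium rack, 70 (x) x 220 (y) x 127 mm high; origin at the centre of its underside. Its top board, 12 mm thick, has three slots 10.5 (x) x 29 mm (y), at y -70, 0 and +70 mm, each holding an upright gauge, blade thickness along the rack's x; which is where varies. A gauge comes free after about 110 mm straight up.
- clamp: Fixed steel clamp, base 190 (x) x 80 (y) x 12 mm. Its fixed plate is upright, 14 mm thick, 60 mm wide (y), top at z 120 mm. Origin on the table below the plate's inner face, mid-width; that face lies at x = 0 and looks to +x, to the jaw. The blade goes down between them, its thickness along the clamp's x (either way round).
- jaw: Sprung steel jaw plate facing the fixed plate from +x, 12 mm thick, 60 mm wide, axes as the clamp's, origin on the table below the lower edge of its face (z 22 mm). The face leans 0.1 rad away going up to z 120 mm, so the gap narrows downwards: 10 to 13 mm at the top, 0.5 to 2.8 mm at the bottom, varying.
- plate_edge (a point): Middle of the inner top edge of the fixed plate (clamp z 120 mm).
- jaw_edge (a point): Middle of the jaw's inner top edge, level with plate_edge; the mouth lies midway between them. The blade meets both sides 50 to 80 mm below these edges; deeper, it pushes the jaw back to the clamp's +x against its spring (6 N per mm, 8 mm at most): the pinch grows about 0.6 N per mm of depth, and the drag with it.
- gauge_round: Bystander: gauge in the rack with a round barrel handle 24 mm across, 46 mm tall with its flange (same flange). Origin at the centre of the flange's underside.
- gauge_ball: Bystander: gauge in the rack with a 28 mm ball handle on a stem, 48 mm tall with its flange (same flange). Origin at the centre of the flange's underside.
- mug: Bystander: white mug, 80 mm across, 90 mm high, handle at its +y. Origin at the centre of its underside.
- coupling: Bystander: round metal coupling, 48 mm across its foot, 69 mm high. Origin at the centre of its underside.
There are look-alikes about, which are no part of the job. What is shaped like the gauge but purple is not meant. Leave any pink look-alike of the clamp alone.

How it is judged (in metres and radians):
On the way, in this order (a step that is already met when the one before it is completed fails the run):
1. the gauge is lifted clear of the rack in the fingers (height (world z) of blade_tip above 0.128 m and contact force between the fingers and gauge above 1 N), for 0.2 s.
2. the blade's tip is between the plates, at least 15 mm below their top edges (z of blade_tip in the frame of clamp below 0.105 m and x of blade_tip in the frame of clamp between 0 and 0.014 m and y of blade_tip in the frame of clamp between -0.03 and 0.03 m), for 0.1 s.
At the end, for the whole second after the job is handed in: Each side presses the blade with 1 to 15 N; tip 35 to 103 mm below the top edges and within 25 mm of mid-width; gauge upright within 0.15 rad, square within 0.2 rad, at rest, gripped by the fingers; other gauges within 20 mm, mug and coupling within 30 mm of their start (contact force between gauge and clamp between 1 and 15 N and contact force between gauge and jaw between 1 and 15 N and z of blade_tip in the frame of clamp between 0.017 and 0.085 m and x of blade_tip in the frame of clamp between -0.001 and 0.012 m and y of blade_tip in the frame of clamp between -0.025 and 0.025 m and angle between the x axis of gauge and the x axis of clamp, either way round below 0.2 rad and angle between gauge's own z axis and vertical below 0.15 rad and contact force between the fingers and gauge above 2 N and linear speed of gauge below 0.01 m/s and distance of each of gauge_round, gauge_ball from where it was at the start of the episode below 0.02 m and distance of each of mug, coupling from where it was at the start of the episode below 0.03 m); the arm keeps its last pose, push and grip.
It fails at once if the blade is forced: more than 30 N on the jaw or the fixed plate (contact force between gauge and jaw above 30 N or contact force between gauge and clamp above 30 N).
It fails at once if a bystander is disturbed (distance of any of gauge_round, gauge_ball from where it was at the start of the episode above 0.03 m or distance of any of mug, coupling from where it was at the start of the episode above 0.05 m).
It also fails if it takes over 40 s, if anything falls off the work surface, if the arm or the gripper's body presses on something with over 40 N, if the wrist force passes 120 N, or if a joint passes its speed limit or range.

## Working session

There is one attempt and no reset: what is moved stays moved. The work goes in short steps, Python scripts to look and compute and a tool call to move; the robot and the scene stay as the last step left them, time stands still between calls to the robot, and variables do not carry over. Pictures are saved under pics/ and viewed, at most 10 in all, crops included, and the job is handed in when it is done.

Besides the shell and the picture viewer there is one more tool, called after "Request:" as name(argument=value, ...), one argument or row to a line, values as JSON. arm_command: Moves the arm, as the interface text tells. Its arguments: {"type":"object","properties":{"series":{"type":"array"},"hand":{"type":"number"},"grip_force":{"type":"number"}},"required":["series"]}

```bash
mkdir -p pics; cat > h.py <<'E'
import numpy as np, cv2, json
from scipy.spatial.transform import Rotation as R
from workcell import bot
def cam(n):
    c=bot.camera(n); return c
def Rc(c):
    o=np.array(c["orientation"],float)
    if o.shape==(3,3): return o
    return R.from_euler('xyz',o,degrees=True).as_matrix()
def ray(c,p):
    u=cv2.undistortPoints(np.array([[p]],float),np.array(c["camera_matrix"],float),np.array(c["dist_coeffs"],float))[0,0]
    return np.array(c["xyz"],float), Rc(c)@np.array([u[0],-u[1],-1.0])
def atz(c,p,z):
    o,d=ray(c,p); return o+d*(z-o[2])/d[2]
def tri(rays):
    A=np.zeros((3,3));b=np.zeros(3)
    for o,d in rays:
        d=d/np.linalg.norm(d);P=np.eye(3)-np.outer(d,d);A+=P;b+=P@o
    x=np.linalg.solve(A,b)
    return x,[float(np.linalg.norm(np.cross(d/np.linalg.norm(d),x-o))) for o,d in rays]
def proj(c,X):
    p=Rc(c).T@(np.array(X,float).reshape(-1,3)-np.array(c["xyz"])).T
    q=np.stack([p[0],-p[1],-p[2]],1)
    return cv2.projectPoints(q,np.zeros(3),np.zeros(3),np.array(c["camera_matrix"],float),np.array(c["dist_coeffs"],float))[0][:,0]
E
python3 - <<'E'
from h import *
np.set_printoptions(precision=4,suppress=True)
print(bot.get_obs())
for n in("side","top"):
    c=cam(n); cv2.imwrite(f"pics/{n}0.png",c["color"]); print(n,c["xyz"],c["orientation"],c["camera_matrix"],c["dist_coeffs"])
    for t in("gauge","rack","clamp","jaw","plate_edge","jaw_edge","gauge_round","gauge_ball","mug","coupling","blade_tip"):
        print(t,[(np.round(d["location"],1).tolist(),round(d["confidence"],2)) for d in bot.mark_of(n,t)][:4])
E
```

```text
{'time': 0.0, 'q': array([64.4014,  5.0111, 10.0353, 95.0996,  0.0003, 90.0026]), 'qd': array([-0.02  ,  0.0029,  0.0904,  0.0202, -0.0294, -0.117 ]), 'joint_efforts': array([  0.004 , -52.0379,  46.4814,   0.0158,   0.0003,   0.    ]), 'ee_pos': array([0.2375, 0.4958, 0.2306]), 'tcp_rot': array([-179.9246,   -0.0003,  154.3988]), 'wrist_force': array([-0.5027, -1.2593,  0.283 ]), 'torque': array([ 0.0261, -0.0267,  0.0371]), 'grasp_force': 0.0, 'opening': 0.08529647413896553}
side [0.3572 0.7324 0.5666] [  58.1538    0.1996 -159.3115] [[461.9157   0.     315.9051]
 [  0.     461.9157 240.6442]
 [  0.       0.       1.    ]] [-0.0561  0.      0.      0.      0.    ]
gauge [([260.4, 399.3], 0.95), ([302.8, 337.2], 0.93)]
rack [([270.8, 240.8], 0.63), ([309.9, 366.3], 0.57), ([308.8, 303.7], 0.49)]
clamp [([401.9, 274.8], 0.73), ([403.3, 228.9], 0.72)]
jaw [([400.3, 230.2], 0.86)]
plate_edge [([409.4, 228.3], 0.86)]
jaw_edge [([404.7, 186.3], 0.71)]
gauge_round [([320.9, 275.1], 0.69), ([270.1, 241.8], 0.28)]
gauge_ball [([309.4, 304.6], 0.68), ([407.2, 180.0], 0.54), ([315.0, 366.4], 0.21)]
mug [([248.2, 286.3], 0.61)]
coupling [([270.0, 239.1], 0.82)]
blade_tip [([268.2, 452.7], 0.8)]
top [0.3866 0.0448 1.42  ] [  9.4119   0.594  -90.1494] [[587.5563   0.     322.8166]
 [  0.     587.5563 245.5652]
 [  0.       0.       1.    ]] [-0.0119  0.      0.      0.      0.    ]
gauge [([169.9, 268.7], 0.81), ([208.6, 270.7], 0.72)]
rack [([248.0, 275.6], 0.94)]
clamp [([367.5, 311.3], 0.68), ([450.2, 295.4], 0.64), ([381.9, 184.8], 0.32)]
jaw []
plate_edge [([371.5, 309.5], 0.66), ([272.0, 263.7], 0.66), ([453.2, 288.7], 0.55)]
jaw_edge [([461.8, 286.0], 0.83)]
gauge_round [([274.1, 266.7], 0.7)]
gauge_ball [([238.9, 270.3], 0.54)]
mug [([310.6, 202.5], 0.83)]
coupling [([381.5, 187.4], 0.61)]
blade_tip [([181.0, 278.9], 0.64)]
```

View pics/side0.png

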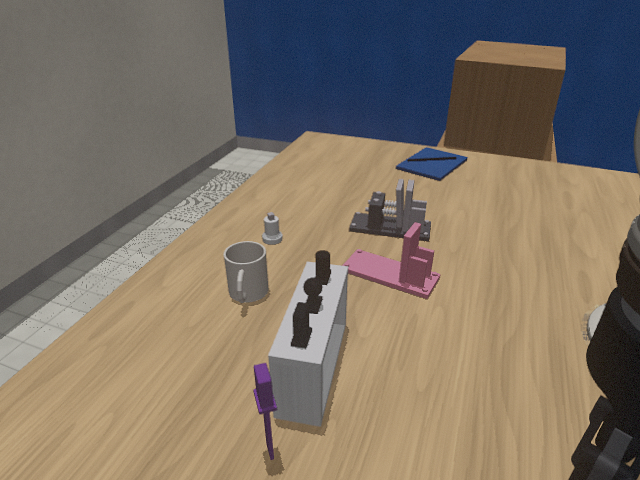

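View pics/top0.png

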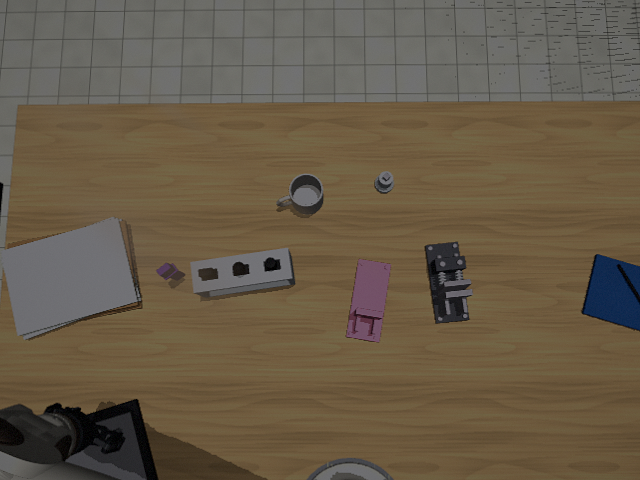

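Side view: the black bar gauge is nearest the camera in the rack at about (302,325), with the ball and round ones behind it. The purple look-alike is at (262,390), and the real clamp is the dark one at (395,212). Top view: bar gauge at (207,273), clamp at (447,282) with the jaw above the fixed plate. I'll zoom in on both.

```bash
python3 - <<'E'
import cv2,numpy as np
t=cv2.imread("pics/top0.png");s=cv2.imread("pics/side0.png")
f=lambda im,x,y,w,h,k:cv2.resize(im[y:y+h,x:x+w],None,fx=k,fy=k,interpolation=cv2.INTER_CUBIC)
# top: rack crop 185..305,245..301 ; clamp crop 415..485,235..330
a=f(t,180,240,120,60,6)   #720x360
a=cv2.convertScaleAbs(a,alpha=1.8); cv2.imwrite("pics/a.png",a)
b=cv2.convertScaleAbs(f(t,418,235,65,95,6),alpha=1.8) #390x570
c=cv2.convertScaleAbs(f(s,345,170,100,75,4),alpha=1.3) #400x300
o=np.zeros((570,800,3),np.uint8);o[:570,:390]=b;o[:300,395:795]=c
d=f(s,270,245,85,85,3);o[305:560,395:650]=cv2.convertScaleAbs(d,alpha=1.6)
cv2.imwrite("pics/b.png",o)
E
```

```text
(no output)
```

View pics/a.png

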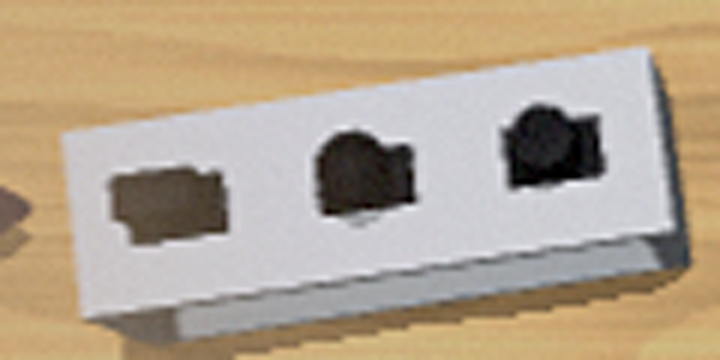

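View pics/b.png

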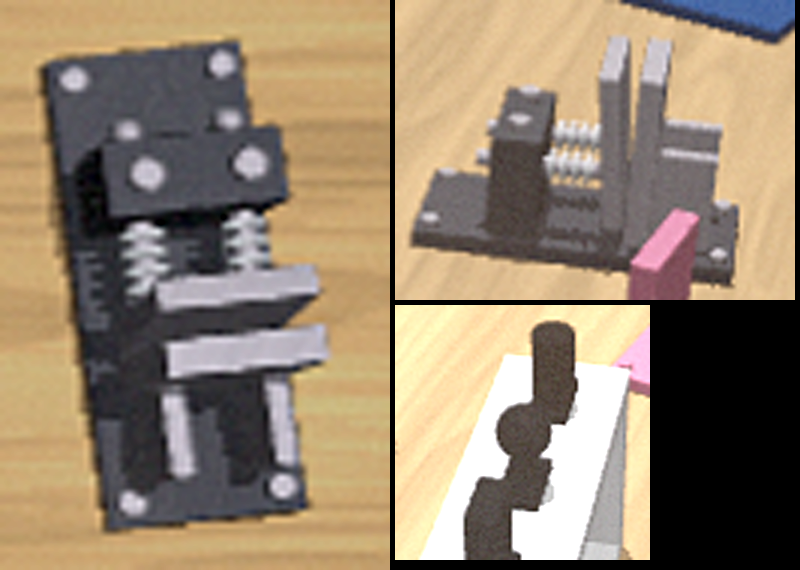

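The crops give the rack's top corners, both clamp plate tops and the clamp base corners. I'll fit poses to them and check the result in the side view.

```bash
cat >> h.py <<'E'
def fit(c,px,z,obj):
    P=np.array([atz(c,p,z)[:2] for p in px]);O=np.array(obj,float)
    Oc=O-O.mean(0);Pc=P-P.mean(0)
    th=np.arctan2((Oc[:,0]*Pc[:,1]-Oc[:,1]*Pc[:,0]).sum(),(Oc*Pc).sum())
    M=np.array([[np.cos(th),-np.sin(th)],[np.sin(th),np.cos(th)]])
    t=P.mean(0)-M@O.mean(0)
    return t,np.degrees(th),np.linalg.norm(P-(O@M.T+t),axis=1)
E
python3 - <<'E'
from h import *
np.set_printoptions(precision=4,suppress=True)
c=cam("top");s=cam("side")
f=lambda l,x0,y0,k:[((x+.5)/k-.5+x0,(y+.5)/k-.5+y0) for x,y in l]
rk=f([(62,132),(648,48),(675,232),(82,318)],180,240,6)
print("rack",fit(c,rk,.127,[(.035,.11),(.035,-.11),(-.035,-.11),(-.035,.11)]))
g=lambda l:f(l,418,235,6)
P=lambda l,z:np.array([atz(c,p,z) for p in g(l)])
b=P([(42,65),(240,42),(308,505),(105,530)],.012);print("base",b, b.mean(0))
pl=P([(165,347),(325,325),(328,358),(170,378)],.12);print("plate",pl)
jw=P([(157,283),(315,265),(320,292),(158,308)],.12);print("jaw",jw)
for Q in(pl,jw): d=Q[0]-Q[1];print(np.degrees(np.arctan2(-d[0],d[1])),np.linalg.norm(d))
fl=f([(110,178),(220,170),(228,232),(130,243)],180,240,6)
print("flange/handle",[atz(c,p,.155)[:2] for p in fl])
# side-view check of edges
h=lambda l:f(l,345,170,4)
mk={n:bot.mark_of("side",n) for n in("plate_edge","jaw_edge","gauge")}
for n in mk: print(n,[(np.round(d["location"],1),round(d["confidence"],2)) for d in mk[n]])
# side px: fixed plate top inner corners (crop coords minus 395)
inner=h([(643-395,80),(650-395,38)]);jin=h([(622-395,80),(630-395,38)])
print("side plate inner near/far",[atz(s,p,.12) for p in inner],"jaw",[atz(s,p,.12) for p in jin])
E
```

```text
rack (array([0.5469, 0.24  ]), np.float64(8.082265330437226), array([0.0001, 0.0004, 0.0004, 0.0002]))
base [[ 0.6193 -0.1881  0.012 ]
 [ 0.6284 -0.2684  0.012 ]
 [ 0.4422 -0.2879  0.012 ]
 [ 0.4327 -0.2073  0.012 ]] [ 0.5307 -0.2379  0.012 ]
plate [[ 0.496  -0.2122  0.12  ]
 [ 0.5039 -0.2715  0.12  ]
 [ 0.4917 -0.272   0.12  ]
 [ 0.4846 -0.2137  0.12  ]]
jaw [[ 0.5196 -0.2101  0.12  ]
 [ 0.5261 -0.2687  0.12  ]
 [ 0.5161 -0.2701  0.12  ]
 [ 0.5104 -0.2102  0.12  ]]
7.581909889680053 0.05974046171544257
6.274812513345349 0.058942106254169783
flange/handle [array([0.5453, 0.3291]), array([0.5481, 0.2892]), array([0.5255, 0.2857]), array([0.5216, 0.3211])]
plate_edge [(array([404.1, 184.4]), 0.92), (array([411.1, 227.5]), 0.64), (array([269.5, 239. ]), 0.52)]
jaw_edge [(array([268.5, 239. ]), 0.71), (array([400.9, 183.2]), 0.66)]
gauge [(array([264.5, 399.9]), 0.79), (array([300.6, 337. ]), 0.66)]
side plate inner near/far [array([ 0.499 , -0.2121,  0.12  ]), array([ 0.5063, -0.2699,  0.12  ])] jaw [array([ 0.5101, -0.208 ,  0.12  ]), array([ 0.5173, -0.2658,  0.12  ])]
```

Request:
arm_command(
  series=[
    [-0.035, -0.004, 0, 0.1],
    [-0.07, -0.008, 0, 0.2],
    [-0.105, -0.012, 0, 0.3],
    [-0.14, -0.016, 0, 0.4],
    [-0.175, -0.02, 0, 0.5],
  ],
  hand=0.055,
  grip_force=40,
)

```text
time: 1.95
ee_pos: [0.3879, 0.4015, 0.2313]
tcp_rot: [180.0, -0.0, 125.5]
wrist_force: [-0.6, 0.8, -0.7]
opening: 0.055
grasp_force: 0.0
```

```bash
cat >> h.py <<'E'
def go(x,y,z,yaw):
    o=bot.get_obs();p=o["ee_pos"];r=R.from_euler('xyz',o["tcp_rot"],degrees=True)
    d=r.inv().apply(np.array([x,y,z])-p)
    w=(yaw-o["tcp_rot"][2]+180)%360-180
    print("t",round(o["time"],2),"pos",np.round(p,4),"rot",np.round(o["tcp_rot"],2),"shift",np.round(d,4),"turn",round(-np.radians(w),4),"F",np.round(o["wrist_force"],1),"open",round(o["opening"],4),"g",round(o["grasp_force"],1))
E
python3 -c "
from h import *
go(.5371,.3093,.231,98.1)"
```

```text
t 1.95 pos [0.3879 0.4015 0.2313] rot [179.99  -0.   125.53] shift [-0.1618  0.0679  0.0003] turn 0.4787 F [-0.6  0.8 -0.7] open 0.055 g 0.0
```

Request:
arm_command(
  series=[
    [-0.04, 0.017, 0, 0.12],
    [-0.08, 0.034, 0, 0.24],
    [-0.12, 0.051, 0, 0.36],
    [-0.162, 0.068, 0, 0.479],
    [-0.162, 0.068, 0, 0.479],
  ],
)

```text
time: 2.45
ee_pos: [0.5402, 0.3075, 0.23]
tcp_rot: [-180.0, 0.1, 97.8]
wrist_force: [-0.1, 0.1, -1.0]
opening: 0.0551
grasp_force: 0.0
```

```bash
python3 - <<'E'
from h import *
go(.5371,.3093,.141,98.1)
f=lambda im,x,y,w,h,k:cv2.resize(im[y:y+h,x:x+w],None,fx=k,fy=k,interpolation=cv2.INTER_CUBIC)
t=cam("top")["color"];s=cam("side")["color"]
o=np.zeros((360,800,3),np.uint8);o[:,:400]=f(s,240,215,100,90,4) if 0 else f(s,250,230,100,90,4);o[:,400:]=f(t,165,230,100,90,4)
cv2.imwrite("pics/c.png",cv2.convertScaleAbs(o,alpha=1.5))
E
```

```text
t 2.45 pos [0.5402 0.3075 0.23  ] rot [-1.7998e+02  7.0000e-02  9.7830e+01] shift [ 0.0023 -0.0028  0.089 ] turn -0.0048 F [-0.1  0.1 -1. ] open 0.0551 g 0.0
```

View pics/c.png

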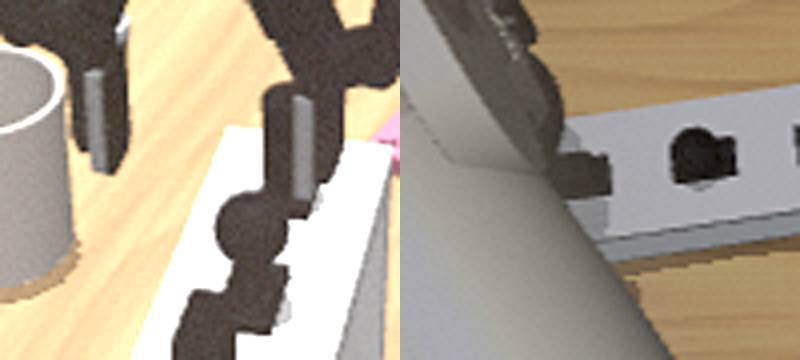

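The open fingers straddle the bar handle's line, and the ball gauge is well clear. Going down now.

Request:
arm_command(
  series=[
    [0.001, -0.001, 0.015, 0],
    [0.002, -0.002, 0.03, 0],
    [0.002, -0.002, 0.045, 0],
    [0.002, -0.002, 0.06, 0],
    [0.002, -0.002, 0.06, 0],
  ],
)

```text
time: 3.05
ee_pos: [0.5326, 0.3129, 0.1695]
tcp_rot: [-179.8, 0.1, 98.5]
wrist_force: [-0.2, 1.1, 0.6]
opening: 0.0553
grasp_force: 0.0
```

```bash
python3 -c "
from h import *
go(.5371,.3093,.142,98.1)"
```

```text
t 3.05 pos [0.5326 0.3129 0.1695] rot [-1.7984e+02  5.0000e-02  9.8460e+01] shift [-0.0042  0.004   0.0275] turn 0.0062 F [-0.2  1.1  0.6] open 0.0553 g 0.0
```

Request:
arm_command(
  series=[
    [0, 0, 0, 0],
    [0, 0, 0, 0],
    [0, 0, 0, 0],
    [0, 0, 0, 0],
    [0, 0, 0, 0],
  ],
)

```text
time: 3.55
ee_pos: [0.5345, 0.3123, 0.1716]
tcp_rot: [180.0, -0.0, 98.3]
wrist_force: [0.9, -0.5, 0.5]
opening: 0.0551
grasp_force: 0.0
```

```bash
python3 -c "
from h import *
go(.5371,.3093,.142,98.1)"
```

```text
t 3.55 pos [0.5345 0.3123 0.1716] rot [ 1.7998e+02 -1.0000e-02  9.8300e+01] shift [-0.0034  0.0021  0.0296] turn 0.0036 F [ 0.9 -0.5  0.5] open 0.0551 g 0.0
```

Request:
arm_command(
  series=[
    [-0.0015, 0.001, 0.01, 0],
    [-0.003, 0.002, 0.02, 0],
    [-0.003, 0.002, 0.029, 0],
    [-0.003, 0.002, 0.029, 0],
    [-0.003, 0.002, 0.029, 0],
  ],
)

```text
time: 4.05
ee_pos: [0.5366, 0.3095, 0.1419]
tcp_rot: [-180.0, 0.0, 98.3]
wrist_force: [0.2, 0.3, 0.2]
opening: 0.0549
grasp_force: 0.0
```

Request:
arm_command(
  series=[
    [0, 0, 0, 0],
    [0, 0, 0, 0],
    [0, 0, 0, 0],
    [0, 0, 0, 0],
    [0, 0, 0, 0],
  ],
  hand=0.0,
  grip_force=50,
)

```text
time: 4.55
ee_pos: [0.5375, 0.3099, 0.1429]
tcp_rot: [179.9, -0.0, 98.3]
wrist_force: [4.1, 1.4, 2.1]
opening: 0.0152
grasp_force: 52.0
```

```bash
python3 -c "
from h import *
go(.5371,.3093,.262,98.1)"
```

```text
t 4.55 pos [0.5375 0.3099 0.1429] rot [ 1.7989e+02 -2.0000e-02  9.8300e+01] shift [-0.0004 -0.0003 -0.1191] turn 0.0035 F [4.1 1.4 2.1] open 0.0152 g 52.0
```

Request:
arm_command(
  series=[
    [0, 0, -0.012, 0],
    [0, 0, -0.027, 0],
    [0, 0, -0.045, 0],
    [0, 0, -0.065, 0],
    [0, 0, -0.085, 0],
  ],
)

```text
time: 5.05
ee_pos: [0.5361, 0.3094, 0.2276]
tcp_rot: [-179.9, 0.0, 98.3]
wrist_force: [0.4, -0.3, -0.3]
opening: 0.0157
grasp_force: 51.7
```

Request:
arm_command(
  series=[
    [0, 0, -0.02, 0],
    [0, 0, -0.04, 0],
    [0, 0, -0.06, 0],
    [0, 0, -0.08, 0],
    [0, 0, -0.1, 0],
  ],
)

```text
time: 5.55
ee_pos: [0.5362, 0.3095, 0.3277]
tcp_rot: [-179.9, 0.0, 98.3]
wrist_force: [-0.1, -0.2, -0.8]
opening: 0.0152
grasp_force: 51.7
```

Request:
arm_command(
  series=[
    [0, 0, 0, 0],
    [0, 0, 0, 0],
    [0, 0, 0, 0],
    [0, 0, 0, 0],
    [0, 0, 0, 0],
  ],
)

```text
time: 6.05
ee_pos: [0.5366, 0.3095, 0.3265]
tcp_rot: [-179.9, 0.0, 98.3]
wrist_force: [0.0, -0.4, -0.8]
opening: 0.0155
grasp_force: 51.8
```

```bash
python3 -c "
from h import *
go(.5065,-.241,.31,96.5)
cv2.imwrite('pics/d.png',cam('side')['color'])"
```

```text
t 6.05 pos [0.5366 0.3095 0.3265] rot [-1.7993e+02  3.0000e-02  9.8310e+01] shift [-0.5404 -0.1093  0.0169] turn 0.0315 F [ 0.  -0.4 -0.8] open 0.0155 g 51.8
```

View pics/d.png

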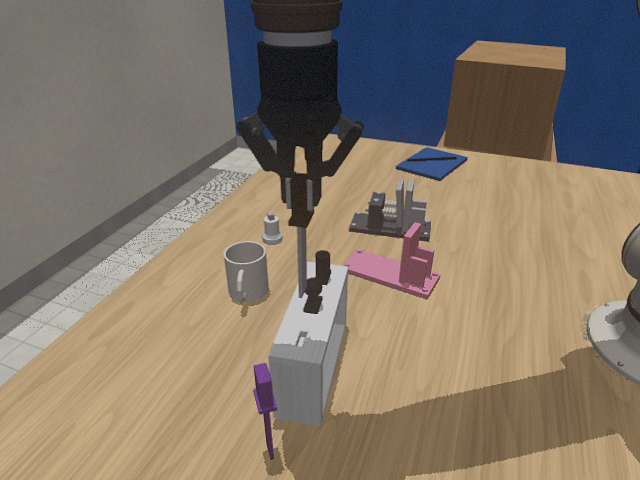

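The gauge is out with its blade hanging straight and the tip at about (303,297). The ball and round gauges are still seated. Carrying it over to the clamp.

Request:
arm_command(
  series=[
    [-0.03, -0.006, 0, 0.006],
    [-0.066, -0.013, 0, 0.012],
    [-0.104, -0.021, 0, 0.018],
    [-0.142, -0.029, 0, 0.024],
    [-0.18, -0.036, 0, 0.03],
  ],
)

```text
time: 6.6
ee_pos: [0.5267, 0.1249, 0.3272]
tcp_rot: [180.0, 0.0, 96.6]
wrist_force: [-0.0, -0.4, -1.8]
opening: 0.0153
grasp_force: 51.7
```

Request:
arm_command(
  series=[
    [-0.038, -0.008, 0, 0],
    [-0.076, -0.015, 0, 0],
    [-0.114, -0.023, 0, 0],
    [-0.152, -0.031, 0, 0],
    [-0.19, -0.038, 0, 0],
  ],
)

```text
time: 7.1
ee_pos: [0.5106, -0.0683, 0.3273]
tcp_rot: [180.0, 0.0, 96.6]
wrist_force: [0.7, 0.2, -1.0]
opening: 0.0154
grasp_force: 51.7
```

Request:
arm_command(
  series=[
    [-0.038, -0.008, 0, 0],
    [-0.076, -0.016, 0, 0],
    [-0.11, -0.023, 0, 0],
    [-0.14, -0.029, 0, 0],
    [-0.155, -0.032, 0, 0],
  ],
)

```text
time: 7.6
ee_pos: [0.4967, -0.2266, 0.3269]
tcp_rot: [-180.0, 0.0, 96.5]
wrist_force: [-0.4, 0.6, -1.0]
opening: 0.0155
grasp_force: 51.7
```

Request:
arm_command(
  series=[
    [0, 0, 0.005, 0],
    [0, 0, 0.01, 0],
    [0, 0, 0.016, 0],
    [0, 0, 0.016, 0],
    [0, 0, 0.016, 0],
  ],
)

```text
time: 8.1
ee_pos: [0.4973, -0.2236, 0.3112]
tcp_rot: [-180.0, -0.0, 96.7]
wrist_force: [-0.5, -0.8, -1.2]
opening: 0.0158
grasp_force: 51.7
```

```bash
python3 - <<'E'
from h import *
go(.5065,-.241,.26,96.5)
s=cam("side")["color"];t=cam("top")["color"]
f=lambda im,x,y,w,h,k:cv2.resize(im[y:y+h,x:x+w],None,fx=k,fy=k,interpolation=cv2.INTER_CUBIC)
o=np.zeros((600,800,3),np.uint8);o[:,:400]=cv2.convertScaleAbs(f(s,350,95,100,150,4),alpha=1.3);o[:480,400:]=cv2.convertScaleAbs(f(t,400,220,100,120,4),alpha=1.8)
cv2.imwrite("pics/e.png",o)
for n in("side","top"):
  for k in("blade_tip","plate_edge","jaw_edge"): print(n,k,[(np.round(d["location"],1).tolist(),round(d["confidence"],2)) for d in bot.mark_of(n,k)][:3])
E
```

```text
t 8.1 pos [ 0.4973 -0.2236  0.3112] rot [-1.7999e+02 -1.0000e-02  9.6660e+01] shift [-0.0184  0.0071  0.0512] turn 0.0028 F [-0.5 -0.8 -1.2] open 0.0158 g 51.7
side blade_tip [([273.0, 451.4], 0.79), ([412.1, 157.4], 0.7)]
side plate_edge [([410.2, 227.5], 0.81), ([404.7, 181.5], 0.79), ([401.4, 228.7], 0.4)]
side jaw_edge []
top blade_tip [([181.8, 277.4], 0.48), ([459.3, 288.8], 0.36)]
top plate_edge [([368.2, 312.3], 0.88), ([455.7, 289.8], 0.72), ([271.1, 266.5], 0.43)]
top jaw_edge [([458.8, 285.2], 0.83)]
```

View pics/e.png

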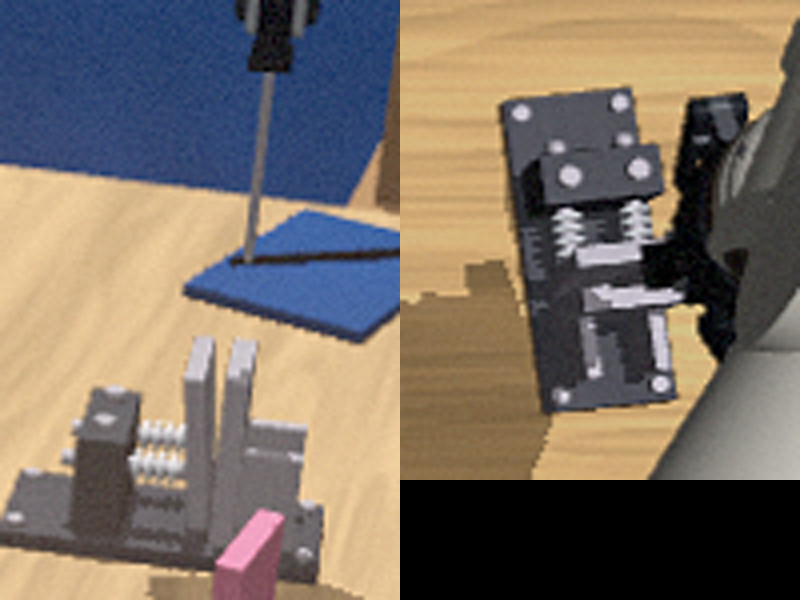

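Side view: blade tip at about (412,160), above the mouth and not yet over it. I'll line it up and lower to 20 mm above the edges.

Request:
arm_command(
  series=[
    [-0.006, 0.002, 0.008, 0],
    [-0.012, 0.004, 0.02, 0],
    [-0.018, 0.007, 0.035, 0],
    [-0.018, 0.007, 0.05, 0],
    [-0.018, 0.007, 0.05, 0],
  ],
)

```text
time: 9.0
ee_pos: [0.5056, -0.2417, 0.2577]
tcp_rot: [-179.8, -0.1, 96.6]
wrist_force: [0.1, 0.0, -2.2]
opening: 0.0152
grasp_force: 51.7
```

Request:
arm_command(
  series=[
    [0, 0, 0, 0],
    [0, 0, 0, 0],
    [0, 0, 0, 0],
    [0, 0, 0, 0],
    [0, 0, 0, 0],
  ],
)

```text
time: 9.5
ee_pos: [0.5064, -0.2415, 0.2616]
tcp_rot: [180.0, 0.0, 96.6]
wrist_force: [0.1, -0.4, -0.2]
opening: 0.0155
grasp_force: 51.7
```

```bash
python3 - <<'E'
from h import *
go(.5065,-.241,.25,96.5)
c=cam("side");s=c["color"]
f=lambda im,x,y,w,h,k:cv2.resize(im[y:y+h,x:x+w],None,fx=k,fy=k,interpolation=cv2.INTER_CUBIC)
cv2.imwrite("pics/f.png",cv2.convertScaleAbs(f(s,370,150,66,75,8),alpha=1.3))
print("pred tip px",proj(c,[.5065,-.241,.14]),"mouth",proj(c,[.5065,-.241,.12]))
for k in("blade_tip","plate_edge","jaw_edge"): print(k,[(np.round(d["location"],1).tolist(),round(d["confidence"],2)) for d in bot.mark_of("side",k)][:3])
E
```

```text
t 9.5 pos [ 0.5064 -0.2415  0.2616] rot [1.7997e+02 2.0000e-02 9.6590e+01] shift [0.0005 0.0002 0.0116] turn 0.0016 F [ 0.1 -0.4 -0.2] open 0.0155 g 51.7
pred tip px [[406.70999253 175.95499774]] mouth [[405.85815873 184.00956269]]
blade_tip [([270.0, 451.3], 0.82), ([271.3, 241.3], 0.57), ([318.9, 276.5], 0.34)]
plate_edge [([402.4, 180.9], 0.7), ([409.7, 229.6], 0.6)]
jaw_edge [([403.7, 183.9], 0.82)]
```

View pics/f.png

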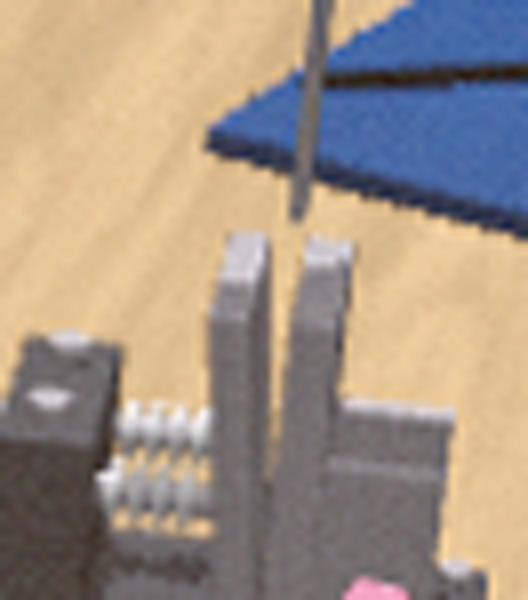

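Crop: tip at (298,218), the jaw's inner edge runs (252,322)–(270,240) and the plate's (292,322)–(307,243). The tip is therefore about 3 mm too near the fixed plate, so I'll shift +3 mm (tool y) and go down 12 mm.

Request:
arm_command(
  series=[
    [0, 0.0015, 0, 0],
    [0, 0.003, 0, 0],
    [0, 0.003, 0.006, 0],
    [0, 0.003, 0.012, 0],
    [0, 0.003, 0.012, 0],
  ],
)

```text
time: 10.2
ee_pos: [0.5089, -0.241, 0.2479]
tcp_rot: [-179.9, -0.1, 96.6]
wrist_force: [0.5, 0.3, -0.1]
opening: 0.0155
grasp_force: 51.7
```

Request:
arm_command(
  series=[
    [0, 0, 0, 0],
    [0, 0, 0, 0],
    [0, 0, 0, 0],
    [0, 0, 0, 0],
    [0, 0, 0, 0],
  ],
)

```text
time: 10.7
ee_pos: [0.5093, -0.2412, 0.2494]
tcp_rot: [180.0, 0.0, 96.6]
wrist_force: [0.4, -0.1, -1.3]
opening: 0.0157
grasp_force: 51.7
```

```bash
python3 - <<'E'
from h import *
go(.5093,-.241,.24,96.5)
# average several frames for a sharper crop
ims=[cam("side")["color"].astype(float) for _ in range(4)]
s=np.mean(ims,0).astype(np.uint8);cv2.imwrite("pics/raw_g.png",s)
s=s[160:210,382:424];cv2.imwrite("pics/g.png",cv2.convertScaleAbs(cv2.resize(s,None,fx=12,fy=12,interpolation=cv2.INTER_CUBIC),alpha=1.3))
E
```

```text
t 10.7 pos [ 0.5093 -0.2412  0.2494] rot [1.7999e+02 1.0000e-02 9.6590e+01] shift [0.0002 0.     0.0094] turn 0.0016 F [ 0.4 -0.1 -1.3] open 0.0157 g 51.7
```

View pics/g.png

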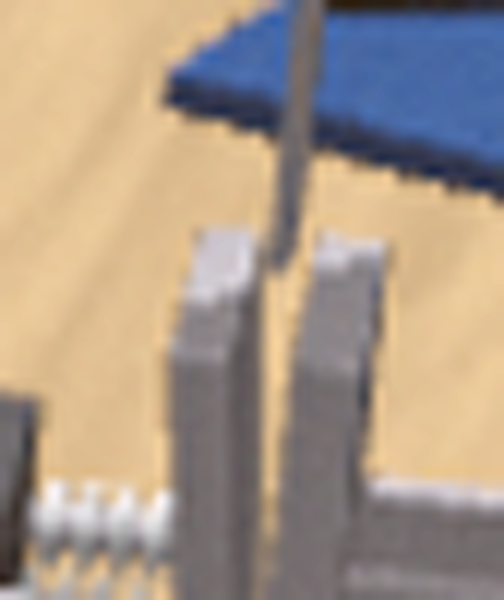

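The tip is at (278,268), with the mouth midline between (267,357) and (288,241), so it's centred to within about 0.6 mm. Lowering it into the gap while watching the force.

Request:
arm_command(
  series=[
    [0, 0, 0.007, 0],
    [0, 0, 0.014, 0],
    [0, 0, 0.021, 0],
    [0, 0, 0.028, 0],
    [0, 0, 0.028, 0],
  ],
)

```text
time: 11.4
ee_pos: [0.5088, -0.241, 0.2198]
tcp_rot: [-179.9, -0.1, 96.6]
wrist_force: [-0.0, -0.1, -1.4]
opening: 0.0151
grasp_force: 51.7
```

Request:
arm_command(
  series=[
    [0, -0.0005, 0.004, 0],
    [0, -0.001, 0.008, 0],
    [0, -0.0015, 0.012, 0],
    [0, -0.002, 0.016, 0],
    [0, -0.002, 0.016, 0],
  ],
)

```text
time: 11.9
ee_pos: [0.507, -0.2413, 0.2046]
tcp_rot: [-180.0, -0.0, 96.6]
wrist_force: [-0.2, 0.1, -0.9]
opening: 0.0156
grasp_force: 51.7
```

Request:
arm_command(
  series=[
    [0, 0, 0, 0],
    [0, 0, 0, 0],
    [0, 0, 0, 0],
    [0, 0, 0, 0],
    [0, 0, 0, 0],
  ],
)

```text
time: 12.4
ee_pos: [0.5073, -0.2414, 0.2053]
tcp_rot: [180.0, 0.0, 96.6]
wrist_force: [0.2, -1.1, -0.9]
opening: 0.0154
grasp_force: 51.7
```

```bash
python3 - <<'E'
from h import *
go(.5073,-.241,.2,96.5)
W=[]
for _ in range(8): cam("side"); W.append(bot.get_obs()["wrist_force"])
print(np.mean(W,0).round(2),np.std(W,0).round(2))
E
```

```text
t 12.4 pos [ 0.5073 -0.2414  0.2053] rot [180.     0.    96.59] shift [0.0004 0.0001 0.0053] turn 0.0016 F [ 0.2 -1.1 -0.9] open 0.0154 g 51.7
[ 0.03 -0.08 -0.67] [0.47 0.43 0.48]
```

Request:
arm_command(
  series=[
    [0, 0, 0.003, 0],
    [0, 0, 0.006, 0],
    [0, 0, 0.009, 0],
    [0, 0, 0.012, 0],
    [0, 0, 0.012, 0],
  ],
)

```text
time: 13.3
ee_pos: [0.5071, -0.2413, 0.1927]
tcp_rot: [-180.0, -0.0, 96.6]
wrist_force: [0.1, -0.6, -0.4]
opening: 0.0153
grasp_force: 51.7
```

```bash
cat >> h.py <<'E'
def F(n=8):
    W=[];P=[]
    for _ in range(n): cam("side"); o=bot.get_obs(); W.append(o["wrist_force"]);P.append(o["ee_pos"])
    print("t",round(o["time"],2),"pos",np.mean(P,0).round(4),"F",np.mean(W,0).round(2),"tq",np.round(o["torque"],2),"open",round(o["opening"],4))
E
python3 -c "
from h import *
F()"
```

```text
t 13.7 pos [ 0.5073 -0.2414  0.1933] F [-0.14 -0.01 -0.89] tq [-0.01  0.01  0.01] open 0.0153
```

Request:
arm_command(
  series=[
    [0, 0, 0.002, 0],
    [0, 0, 0.004, 0],
    [0, 0, 0.006, 0],
    [0, 0, 0.008, 0],
    [0, 0, 0.008, 0],
  ],
)

```text
time: 14.2
ee_pos: [0.5072, -0.2413, 0.1849]
tcp_rot: [-180.0, -0.0, 96.6]
wrist_force: [0.6, 0.9, -2.3]
opening: 0.0154
grasp_force: 51.7
```

```bash
python3 -c "
from h import *
F()"
```

```text
t 14.6 pos [ 0.5072 -0.2414  0.1853] F [-0.12 -0.06 -0.74] tq [ 0.03 -0.02 -0.  ] open 0.0151
```

Request:
arm_command(
  series=[
    [0, 0, 0.0015, 0],
    [0, 0, 0.003, 0],
    [0, 0, 0.0045, 0],
    [0, 0, 0.006, 0],
    [0, 0, 0.006, 0],
  ],
)

```text
time: 15.1
ee_pos: [0.5074, -0.2414, 0.1792]
tcp_rot: [180.0, 0.0, 96.6]
wrist_force: [2.0, 0.5, -0.9]
opening: 0.0153
grasp_force: 51.6
```

```bash
python3 -c "
from h import *
F()"
```

```text
t 15.5 pos [ 0.5073 -0.2414  0.1792] F [ 2.33 -0.12 -1.69] tq [-0.07 -0.62 -0.04] open 0.0154
```

Request:
arm_command(
  series=[
    [0, 0, 0.0015, 0],
    [0, 0, 0.003, 0],
    [0, 0, 0.0045, 0],
    [0, 0, 0.006, 0],
    [0, 0, 0.006, 0],
  ],
)

```text
time: 16.0
ee_pos: [0.5075, -0.2414, 0.1734]
tcp_rot: [180.0, 0.0, 96.6]
wrist_force: [3.9, -0.4, 3.3]
opening: 0.0153
grasp_force: 52.2
```

```bash
python3 -c "
from h import *
F()"
```

```text
t 16.4 pos [ 0.5075 -0.2414  0.1734] F [4.51 0.04 3.51] tq [ 0.05 -1.18 -0.08] open 0.0155
```

Request:
arm_command(
  series=[
    [0, 0.0005, 0, 0],
    [0, 0.001, 0, 0],
    [0, 0.0015, 0, 0],
    [0, 0.002, 0, 0],
    [0, 0.002, 0, 0],
  ],
)

```text
time: 16.9
ee_pos: [0.5089, -0.2412, 0.1729]
tcp_rot: [-179.9, -0.0, 96.6]
wrist_force: [-0.0, -0.6, 1.5]
opening: 0.0155
grasp_force: 52.1
```

```bash
python3 -c "
from h import *
F()"
```

```text
t 17.3 pos [ 0.509  -0.2411  0.173 ] F [-0.27 -0.42  0.39] tq [-0.17 -0.06 -0.05] open 0.0152
```

Request:
arm_command(
  series=[
    [0, 0, 0.001, 0],
    [0, 0, 0.002, 0],
    [0, 0, 0.003, 0],
    [0, 0, 0.004, 0],
    [0, 0, 0.004, 0],
  ],
)

```text
time: 17.8
ee_pos: [0.5093, -0.2412, 0.1694]
tcp_rot: [180.0, 0.0, 96.6]
wrist_force: [0.8, -0.1, 3.3]
opening: 0.0156
grasp_force: 52.4
```

```bash
python3 -c "
from h import *
F()"
```

```text
t 18.2 pos [ 0.5093 -0.2412  0.1694] F [ 0.15 -0.3   4.28] tq [ 0.    0.01 -0.13] open 0.0155
```

Request:
arm_command(
  series=[
    [0, 0, 0.001, 0],
    [0, 0, 0.002, 0],
    [0, 0, 0.003, 0],
    [0, 0, 0.004, 0],
    [0, 0, 0.004, 0],
  ],
)

```text
time: 18.7
ee_pos: [0.5094, -0.2412, 0.1655]
tcp_rot: [180.0, 0.0, 96.6]
wrist_force: [0.5, 0.5, 5.5]
opening: 0.0154
grasp_force: 52.7
```

```bash
python3 -c "
from h import *
F(12)
s=cam('side')['color'][100:235,360:440];cv2.imwrite('pics/i.png',cv2.convertScaleAbs(cv2.resize(s,None,fx=4.4,fy=4.4,interpolation=cv2.INTER_CUBIC),alpha=1.3))"
```

```text
t 19.3 pos [ 0.5093 -0.2412  0.1655] F [ 0.01 -0.17  5.49] tq [-0.04 -0.01 -0.11] open 0.0154
```

View pics/i.png

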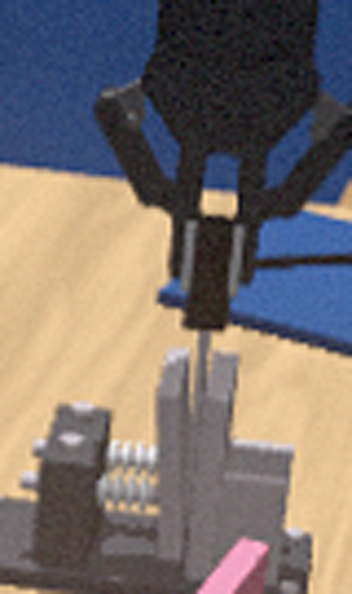

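The blade is vertical between the plates, at about (203,375) in the crop, and still firmly gripped. Drag is about 6 N, the side force is near zero, and the tip is about 75 mm deep. That bounds the pinch at 12–13 N per side, probably nearer 9–10 N, so I'm handing in.

```bash
python3 -c "
from h import *
print(bot.job_done())"
```

```text
the job is handed in; nothing more can be done
None
```

I handed the job in with the bar gauge still gripped in the clamp. Its tip is about 75 mm below the plates' top edges, with roughly 6 N of drag and almost no sideways force. I estimate 9–10 N of pinch per side, which wasn't measured directly. I kept clear of the other gauges, the mug and the coupling but did not re-measure them at the end, and the hand-in returned no verdict.

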